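# Close the terminal box with its snap-in cover plate

## Robot

A 6-joint arm with a two-finger parallel gripper is mounted at the origin on a cart in front of the work surface, level with it; the furniture and walls round the work are solid. World frame = base frame: x ahead of the robot, y to its left, z up, the work surface at z = 0. Lengths are in m, angles in rad, forces in N, time in s.
With the tool pointing down it reaches from about 0.4 to 0.825 m from the base axis. Payload 7 kg.
Tool frame: the origin (TCP) lies at the very end of the fingers, on their centre line; the grasp point (between the pads) lies 19 mm behind it; z points along the fingers, y is the line along which they close (so a half turn about z gives the same grasp; the last joint's range is limited). The gripper opens to 88 mm and grips with 3 to 60 N. Pads are 19 mm wide; open, the fingers measure 130 mm over their backs; the gripper's body (78 mm by 193 mm) begins 47 mm behind the grasp point.
Start: joints at [-1.058, 0.359, 0.012, 0, -1.224, -0.288], TCP at [0.15, -0.658, 0.227] pointing down, gripper open.
Joint ranges: [-3.07, 3.07], [-1.43, 2.12], [-1.02, 1.25], [-3.03, 1.67], [-3.05, -0], [-3.03, 3.03]. Speed limits (rad/s): [2.39, 2.39, 3.01, 3.14, 3.14, 3.14].

## Interface

Orientations are given as [roll, pitch, yaw] about the fixed x, y, z axes, in that order (R = Rz(yaw) Ry(pitch) Rx(roll)).
In Python, from station import arm gives the robot as it stands. The module is installed in compiled form; this text tells all that it offers.
- The arm moves only by the shell command python3 -m crank 'ROWS' [FORCE]. ROWS is JSON, a list of rows, each an object of numbers: "dx", "dy", "dz": the shift along the world's x, y, z in m; "twist": the turn about the world's z in degrees; "grip": the opening, from -1 (shut) to 1 (fully open). A call has exactly 5 rows; each row is the pose to reach, as a shift and turn from the pose commanded when the call began; what a row does not reach only later rows make up. A row lasts 1/12 s, in which the tool goes at most 41.7 mm and 7.16 degrees, less where a joint would pass 70% of its speed; a pose out of reach is approached as far as the arm can. A call with a gripper value outside its range is refused whole. The fingers move at their own pace and stop on an object; FORCE is the grip in N (left out, the last holds). Time passes only in rows, so rows that repeat a pose let the fingers close, or fill a call up. It gives the time, the measured TCP pose, the force, the opening and the grip force at its end, in the units of the state.
- arm.get_state(): the state, without advancing time (a new reading comes with each control period).
- arm.grab_frame(name): name is "side" or "top"; returns the picture (400x640x3 uint8, red, green, blue); there is no depth.
- arm.get_calibration(name): a dict with "fx", "fy", "cx", "cy" (pixels), "cam_to_world" (4x4, takes a point from camera to world coordinates). Camera axes: x right, y down, z forward; pixel columns grow to the right and rows downward; lengths in m; the calibration is good to about 2 mm. A picture is of the moment at which its call begins. get_calibration takes no time and is no camera call.
- arm.job_done(): hands the job in; it is judged then, once.
The state is a dict: "t": time; "q": joint angles; "qd": joint speeds; "joint_efforts": joint torques, N m; "eef_pos": TCP position; "ee_rot": TCP orientation; "force": force on the tool from outside, world axes, zero at the start; "moment": the same for the moment, N m; "width": finger opening in m; "gripper_force": force on a finger pad.
Only numpy, scipy, OpenCV 4.12 (cv2) and the standard library are available. Lean on these libraries where they do the work, as an engineer would, in place of code of your own. Each camera call takes 0.05 s, during which the arm holds its last target. There are 200 camera calls.

## Task

Close the terminal box on the bench (grey, with a green collar) with the steel cover plate lying beside it: tuck the plate's tongue under the lip at the near end of the collar, then press the other end down past the spring roller until the plate sits flat on the collar all round. The collar may be set at any height, so feel for it; press no harder than a firm push with a thumb, and leave the other things on the bench where they are.

Things in the scene. Friction and masses are not known exactly. Their poses are not given: they have to be found in the camera images.
- terminal_box: Terminal box: grey base screwed to the bench, under a green collar 166 (x) x 96 (y) mm that takes the cover. Origin: centre of the underside, on the bench. The collar's height is set by clamp screws and NOT reported: its flat top rim, the seat for the cover, is 40 + h mm above the bench, h fixed somewhere in 0 to 8 mm; find it by touch or sight. Ears with screws: 132 mm over all in y.
- collar_lip (a point): Foot point of the lip's inner edge, on the bench: (-66, 0, 0) mm in the box's frame. The lip, at the collar's -x (near) end, is 86 mm wide, x = -83 to -66 mm, 7 to 11 mm above the seat; the slot under it ends at x = -79 mm, its floor starts at x = -70 mm. The tongue goes in with the plate's far end raised 0.15 to 0.2 rad. Other parts of the seat: the side walls' tops, 38 to 48 mm from the middle.
- collar_catch (a point): Foot point of the catch's roller, on the bench: (70.5, 0, 0) mm in the box's frame, under its foremost point. Roller 14 mm across, 24 mm long, axis along y, 10.5 mm above the seat. Beside it two stops (inner face x = 77 mm, 12 mm above the seat) keep the cover from going in flat. Steel bracket to x = 104 mm, 16 mm above the seat. Side guides 89 mm apart rise 7.5 mm above the seat.
- catch (a joint): Travel of the roller catch (m): 0 at rest, positive pushed outward (+x of the box), to 0.008; spring 6 N at rest plus 0.6 N per mm. The tucked-in cover rests on the roller, its far end some 16 mm high; about 10 N down on the orange spot pushes the roller back and the plate snaps down to its seat, where the roller holds it.
- cover: Loose steel plate, about 0.2 kg, flat on the bench, handle up. Origin: centre of its underside. Plate x = -64 to 74 mm, 83 mm wide, 5 mm thick; a tongue 60 mm wide, 4 mm thick, flush with the underside, runs on to x = -76 mm. Black handle ridge on top, to grip across y: x = -45 to 5, 14 mm wide, z = 5 to 25 mm. Home: its frame is the box's raised 40 + h mm, about 2 mm play in x, 3 mm in y.
- cover_tongue (a point): middle of the tongue's tip, on the underside: (-76, 0, 0) mm in the cover's frame; axes as the cover's
- cover_press (a point): orange spot on top of the plate at its far end: (50, 0, 5) mm in the cover's frame; when home it is 5 mm above the seat
- nut: big steel nut, 51x44x21 mm, lying on the bench near the robot
- pliers_red: pliers with red handles, 180 mm long, lying
- relay: relay, cream cube on a black foot, 55x45x60 mm, standing
- capacitor_can: grey capacitor can, 35 mm across, 73 mm tall, standing
- black_screwdriver: screwdriver with a black handle, 172 mm long, lying
Mind the look-alikes: they are no part of the job. Several things have the shape of the cover; the one meant has the colours described above.

How it is judged:
On the way:
1. the cover's tongue is under the lip of the collar (x of cover_tongue in the frame of terminal_box between -0.083 and -0.0695 m and y of cover_tongue in the frame of terminal_box between -0.008 and 0.008 m and z of cover_tongue in the frame of terminal_box between 0.037 and 0.0505 m), for 0.2 s.
At the end, for the whole second after the job is handed in: The cover lies on the collar, handle up, at rest: tongue at least 3.5 mm under the lip and within 8 mm of its middle, at the height of the seat (37 to 50.5 mm above the bench), the plate level with the box to 0.035 rad (an unlatched one is tilted about 0.1) and turned less than 0.08 rad from it (all of step 1 and angle between the z axis of cover and the z axis of terminal_box, either way round below 0.035 rad and angle between the x axis of cover and the x axis of terminal_box, either way round below 0.08 rad and angle between cover's own z axis and vertical below 0.5 rad and linear speed of cover below 0.01 m/s); the robot touches nothing.
It fails at once if the cover is pressed on the box with more than 60 N (contact force between cover and terminal_box above 60 N).
It fails at once if one of the nut, pliers, relay, capacitor or screwdriver is moved more than 30 mm (distance of any of nut, pliers_red, relay, capacitor_can, black_screwdriver from where it was at the start of the episode above 0.03 m).
It also fails if it takes over 45 s, if anything falls off the work surface, if the arm or the gripper's body presses on something with over 40 N, if the wrist force passes 120 N, or if a joint passes its speed limit or range.

## Working session

There is one attempt and no reset: what is moved stays moved. The work goes in short steps, Python scripts to look and compute and a shell command to move; the robot and the scene stay as the last step left them, time stands still between calls to the robot, and variables do not carry over. Pictures are saved under pics/ and viewed, at most 11 in all, crops included, and the job is handed in when it is done.

```bash
mkdir -p pics; python3 - <<'E'
from station import arm
import cv2
s=arm.get_state();print(s['t'],s['eef_pos'],s['ee_rot'],s['width'],s['force'])
for n in('side','top'):
    cv2.imwrite(f'pics/{n}0.png',arm.grab_frame(n)[:,:,::-1]);c=arm.get_calibration(n);print(n,c)
E
```

```text
0.0 [ 0.15031755 -0.65756101  0.22560988] [ 3.13992823e+00 -1.53423684e-04 -2.91692168e+00] 0.08774203703128858 [-0.05703224  0.10294975 -0.25142393]
side {'fx': 394.19264767556416, 'fy': 394.19264767556416, 'cx': 328.04909669672605, 'cy': 198.11518216680034, 'cam_to_world': array([[-8.90651930e-01, -2.67435430e-01,  3.67719227e-01,
         1.43226293e-01],
       [-4.54685491e-01,  5.22982110e-01, -7.20937457e-01,
         7.17104078e-01],
       [ 4.93641635e-04, -8.09300935e-01, -5.87394036e-01,
         7.16073191e-01],
       [ 0.00000000e+00,  0.00000000e+00,  0.00000000e+00,
         1.00000000e+00]])}
top {'fx': 431.7289958926941, 'fy': 431.7289958926941, 'cx': 319.1389027300033, 'cy': 198.4472328851222, 'cam_to_world': array([[ 0.00867328, -0.99722298,  0.07396688,  0.48171433],
       [-0.99960941, -0.00668124,  0.02713661, -0.06870042],
       [-0.02656706, -0.07417335, -0.99689142,  1.26337122],
       [ 0.        ,  0.        ,  0.        ,  1.        ]])}
```

View pics/top0.png

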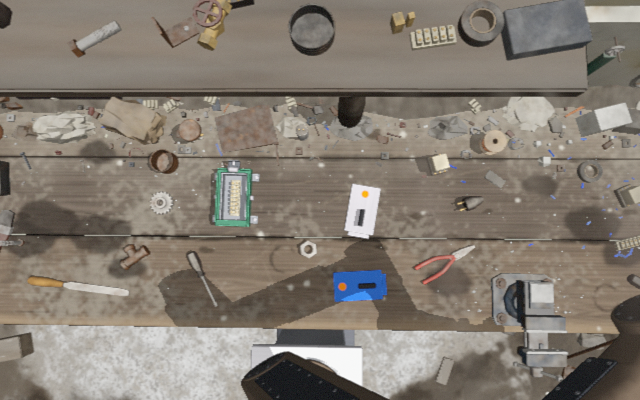

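View pics/side0.png

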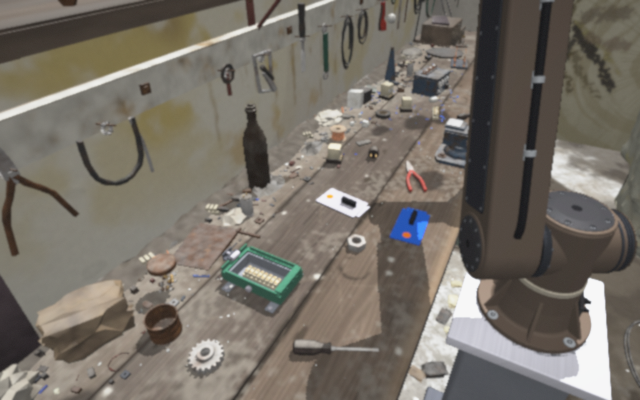

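The top view shows the green-collared box near px (233,196), with its catch at the top (+x). The steel plate is near (362,211), with its orange spot at (365,194) and black handle at (360,217). The blue plate at (360,286) is a look-alike. I'll zoom in on both.

```bash
python3 - <<'E'
import cv2,numpy as np
a=cv2.imread('pics/top0.png');b=cv2.imread('pics/side0.png')
A=cv2.resize(a[150:245,195:275],None,fx=5,fy=5,interpolation=cv2.INTER_CUBIC)
B=cv2.resize(a[170:250,330:400],None,fx=5.6,fy=5.9375,interpolation=cv2.INTER_CUBIC)
C=np.zeros((480,800,3),np.uint8);C[:475,:400]=A;C[:475,404:796]=B[:475,:392]
cv2.imwrite('pics/crop0.png',C)
E
```

```text
(no output)
```

View pics/crop0.png

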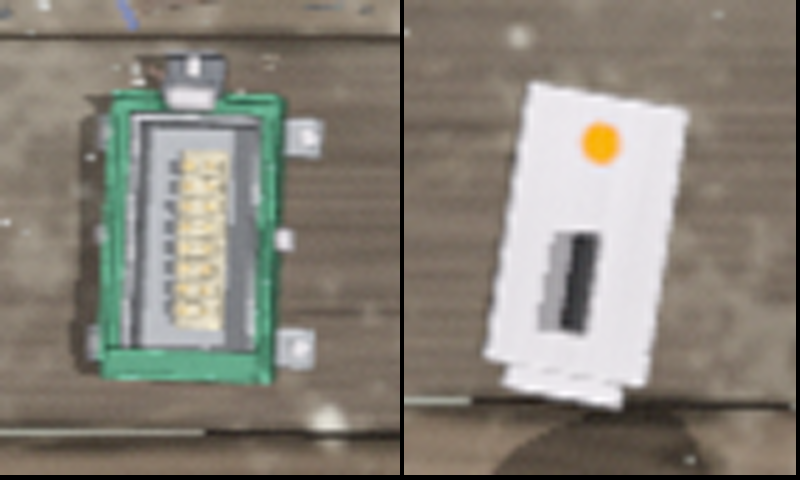

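The box crop shows the lip as the green band at the near end (Y 350–380) and the catch at the top (190,80). The plate's corners are about (528,82), (688,110), (645,388) and (487,358). Next, a side crop for heights.

```bash
python3 - <<'E'
import cv2,numpy as np
b=cv2.imread('pics/side0.png')
A=cv2.resize(b[235:315,210:315],None,fx=7,fy=7,interpolation=cv2.INTER_CUBIC)
cv2.imwrite('pics/crop1.png',A)
E
```

```text
(no output)
```

View pics/crop1.png

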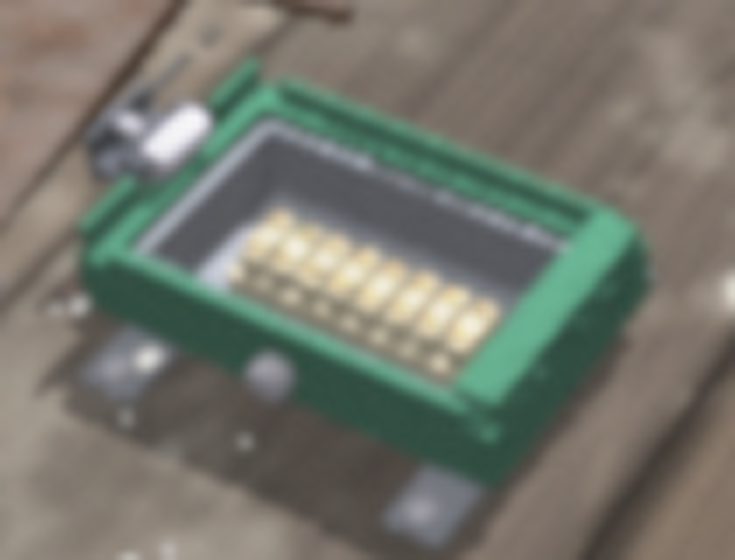

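The side crop shows the lip's top face with corners about (600,205), (643,230), (500,405) and (458,380), and the white roller at (178,138). I'll fit both poses to these points.

```bash
cat >h.py <<'E'
import numpy as np
from station import arm
from scipy.optimize import least_squares
C={n:arm.get_calibration(n) for n in('side','top')}
def proj(n,P):
    c=C[n];T=np.linalg.inv(c['cam_to_world']);p=T[:3,:3]@np.asarray(P)+T[:3,3]
    return np.array([c['fx']*p[0]/p[2]+c['cx'],c['fy']*p[1]/p[2]+c['cy']])
def ray(n,px,z):
    c=C[n];M=c['cam_to_world'];d=M[:3,:3]@[(px[0]-c['cx'])/c['fx'],(px[1]-c['cy'])/c['fy'],1]
    return M[:3,3]+d*(z-M[2,3])/d[2]
def place(p,x,y,a,z): 
    c,s=np.cos(a),np.sin(a);return [x+c*p[0]-s*p[1],y+s*p[0]+c*p[1],z+p[2]]
E
python3 - <<'E'
from h import *
import cv2
t=lambda X,Y:(195+X/5-.4,150+Y/5-.4)
sd=lambda X,Y:(210+X/7-.43,235+Y/7-.43)
m=.001
obs=[('side',sd(600,205),(-66,-43,11)),('side',sd(643,230),(-83,-43,11)),('side',sd(500,405),(-83,43,11)),('side',sd(458,380),(-66,43,11)),
('side',sd(95,260),(83,48,0)),('side',sd(172,138),(73,0,14)),
('top',t(103,378),(-83,48,7)),('top',t(272,383),(-83,-48,7)),('top',t(188,351),(-66,0,11)),('top',t(190,97),(75,0,16)),('top',t(107,220),(0,48,3)),('top',t(279,220),(0,-48,3))]
def f(v):
    r=[]
    for n,px,p in obs:
        d=proj(n,place(np.array(p)*m,*v))-px
        if p[0]==0 and abs(p[1])==48:d[1]=0
        r+=list(d)
    return np.array(r)
c=ray('top',t(190,235),.045)
s=least_squares(f,[c[0],c[1],0,.044],loss='soft_l1',x_scale=[.01,.01,.05,.01]);print('box',s.x);print(f(s.x).reshape(-1,2).round(1))
u=lambda X,Y:(330+(X-404)/5.6-.4,170+Y/5.9375-.4)
a=cv2.imread('pics/top0.png');hs=cv2.cvtColor(a,cv2.COLOR_BGR2HSV)
mk=cv2.inRange(hs,(10,150,150),(25,255,255));mk[:,:330]=0;mk[:180]=0;mk[245:]=0
ys,xs=np.nonzero(mk);o=(xs.mean(),ys.mean());print(o,len(xs))
ob2=[('top',u(528,82),(74,41.5,5)),('top',u(688,110),(74,-41.5,5)),('top',u(645,388),(-64,-41.5,5)),('top',u(487,358),(-64,41.5,5)),('top',o,(50,0,5)),('top',u(502,385),(-76,30,4)),('top',u(622,409),(-76,-30,4))]
g=lambda v:np.concatenate([proj(n,place(np.array(p)*m,*v,0))-px for n,px,p in ob2])
c=ray('top',u(585,235),.005)
w=least_squares(g,[c[0],c[1],-.15],loss='soft_l1',x_scale=[.01,.01,.05]);print('cover',w.x);print(g(w.x).reshape(-1,2).round(1))
b=cv2.imread('pics/side0.png');hs=cv2.cvtColor(b,cv2.COLOR_BGR2HSV)
mk=cv2.inRange(hs,(10,120,150),(25,255,255));mk[:,:315]=0;mk[:,375:]=0;mk[:185]=0;mk[220:]=0
ys,xs=np.nonzero(mk);print('side orange',xs.mean(),ys.mean(),proj('side',place((.05,0,.005),*w.x,0)),ray('side',(xs.mean(),ys.mean()),.005),place((.05,0,.005),*w.x,0))
print('handle',place((-.02,0,.015),*w.x,0))
for n,p in (('nut',(308,249)),('pliers',(445,262)),('drv',(202,278))):print(n,ray('top',p,.01))
E
```

```text
box [ 0.576208    0.21010293 -0.00510997  0.03792645]
[[-0.1  0.2]
 [-0.  -1. ]
 [ 0.3 -0.3]
 [-0.3  0.5]
 [-2.8 -0.5]
 [ 1.7  1.1]
 [ 0.1  0.2]
 [-0.1 -0.3]
 [-0.3 -0.2]
 [ 0.4  0.9]
 [ 0.5  0. ]
 [-0.4  0. ]]
(np.float64(364.6333333333333), np.float64(193.63333333333333)) 30
cover [ 0.54030838 -0.1594952  -0.15939837]
[[ 0.3 -0. ]
 [-0.2 -0.1]
 [-0.  -0.1]
 [-0.1  0.1]
 [ 0.1  0.1]
 [ 0.4  0.3]
 [-0.5 -0.3]]
side orange 329.2 196.0 [329.4081038  196.00768526] [ 0.59026621 -0.16717465  0.005     ] [np.float64(0.5896745265558234), np.float64(-0.16743141640990222), 0.005]
handle [np.float64(0.5205619196663134), np.float64(-0.15632072025997346), 0.015]
nut [ 0.42804993 -0.00366164  0.01      ]
pliers [ 0.39495064 -0.39607856  0.01      ]
drv [0.34163041 0.30246333 0.01      ]
```

```bash
python3 -m crank '[{"dx":0.025,"dy":0.033,"twist":-6},{"dx":0.05,"dy":0.066,"twist":-12},{"dx":0.075,"dy":0.099,"twist":-18},{"dx":0.1,"dy":0.132,"twist":-22},{"dx":0.125,"dy":0.165,"twist":-22}]' 15
python3 -m crank '[{"dx":0.025,"dy":0.033},{"dx":0.05,"dy":0.066},{"dx":0.075,"dy":0.099},{"dx":0.1,"dy":0.132},{"dx":0.125,"dy":0.165}]'
python3 -m crank '[{"dx":0.025,"dy":0.033},{"dx":0.05,"dy":0.066},{"dx":0.075,"dy":0.099},{"dx":0.1,"dy":0.132},{"dx":0.125,"dy":0.165}]'
```

```text
invalid input at $[0]: expected keys dx, dy, dz, twist, grip
invalid input at $[0]: expected keys dx, dy, dz, twist, grip
invalid input at $[0]: expected keys dx, dy, dz, twist, grip
```

```bash
python3 -m crank '[{"dx":0.025,"dy":0.033,"dz":0,"twist":-6,"grip":1},{"dx":0.05,"dy":0.066,"dz":0,"twist":-12,"grip":1},{"dx":0.075,"dy":0.099,"dz":0,"twist":-18,"grip":1},{"dx":0.1,"dy":0.132,"dz":0,"twist":-22,"grip":1},{"dx":0.125,"dy":0.165,"dz":0,"twist":-22,"grip":1}]' 15
python3 -m crank '[{"dx":0.025,"dy":0.033,"dz":0,"twist":0,"grip":1},{"dx":0.05,"dy":0.066,"dz":0,"twist":0,"grip":1},{"dx":0.075,"dy":0.099,"dz":0,"twist":0,"grip":1},{"dx":0.1,"dy":0.132,"dz":0,"twist":0,"grip":1},{"dx":0.125,"dy":0.165,"dz":0,"twist":0,"grip":1}]'
python3 -m crank '[{"dx":0.025,"dy":0.033,"dz":0,"twist":0,"grip":1},{"dx":0.05,"dy":0.066,"dz":0,"twist":0,"grip":1},{"dx":0.075,"dy":0.099,"dz":0,"twist":0,"grip":1},{"dx":0.1,"dy":0.132,"dz":0,"twist":0,"grip":1},{"dx":0.125,"dy":0.165,"dz":0,"twist":0,"grip":1}]'
```

```text
t: 0.52
eef_pos: [0.2759, -0.4912, 0.2261]
ee_rot: [3.141, -0.001, 2.977]
force: [0.7, 0.7, -0.1]
width: 0.0874
gripper_force: 0.0
t: 0.93
eef_pos: [0.4011, -0.3261, 0.2266]
ee_rot: [3.141, 0.0, 2.982]
force: [0.9, -0.7, -0.2]
width: 0.0876
gripper_force: 0.0
t: 1.35
eef_pos: [0.5261, -0.161, 0.2266]
ee_rot: [3.141, -0.0, 2.983]
force: [0.1, -0.3, 0.2]
width: 0.0878
gripper_force: 0.0
```

```bash
python3 -m crank '[{"dx":0.006,"dy":0.003,"dz":-0.035,"twist":0,"grip":1},{"dx":0.006,"dy":0.003,"dz":-0.07,"twist":0,"grip":1},{"dx":0.006,"dy":0.003,"dz":-0.105,"twist":0,"grip":1},{"dx":0.006,"dy":0.003,"dz":-0.14,"twist":0,"grip":1},{"dx":0.006,"dy":0.003,"dz":-0.17,"twist":0,"grip":1}]'
python3 -m crank '[{"dx":0,"dy":0,"dz":-0.015,"twist":0,"grip":1},{"dx":0,"dy":0,"dz":-0.03,"twist":0,"grip":1},{"dx":0,"dy":0,"dz":-0.04,"twist":0,"grip":1},{"dx":0,"dy":0,"dz":-0.0475,"twist":0,"grip":1},{"dx":0,"dy":0,"dz":-0.0475,"twist":0,"grip":1}]'
python3 -m crank '[{"dx":0,"dy":0,"dz":0,"twist":0,"grip":-1},{"dx":0,"dy":0,"dz":0,"twist":0,"grip":-1},{"dx":0,"dy":0,"dz":0,"twist":0,"grip":-1},{"dx":0,"dy":0,"dz":0,"twist":0,"grip":-1},{"dx":0,"dy":0,"dz":0,"twist":0,"grip":-1}]' 25
```

```text
t: 1.77
eef_pos: [0.5304, -0.1597, 0.0542]
ee_rot: [-3.142, -0.002, 2.983]
force: [0.8, 0.2, 0.7]
width: 0.0877
gripper_force: 0.0
t: 2.18
eef_pos: [0.5306, -0.16, 0.0077]
ee_rot: [-3.141, -0.002, 2.982]
force: [-1.0, 0.0, 0.0]
width: 0.0878
gripper_force: 0.0
t: 2.6
eef_pos: [0.5318, -0.16, 0.0097]
ee_rot: [3.141, 0.001, 2.982]
force: [-0.9, 0.1, -0.4]
width: 0.0599
gripper_force: 0.0
```

```bash
for i in 1 2; do python3 -m crank '[{"dx":0,"dy":0,"dz":0,"twist":0,"grip":-1},{"dx":0,"dy":0,"dz":0,"twist":0,"grip":-1},{"dx":0,"dy":0,"dz":0,"twist":0,"grip":-1},{"dx":0,"dy":0,"dz":0,"twist":0,"grip":-1},{"dx":0,"dy":0,"dz":0,"twist":0,"grip":-1}]' 25; done
```

```text
t: 3.02
eef_pos: [0.5314, -0.16, 0.009]
ee_rot: [-3.142, -0.0, 2.982]
force: [0.1, 0.1, -0.5]
width: 0.027
gripper_force: 0.0
t: 3.43
eef_pos: [0.5314, -0.1599, 0.009]
ee_rot: [3.142, -0.0, 2.982]
force: [0.3, 0.5, -1.7]
width: 0.0137
gripper_force: 25.0
```

```bash
python3 -m crank '[{"dx":0,"dy":0,"dz":0.02,"twist":0,"grip":-1},{"dx":0,"dy":0,"dz":0.05,"twist":0,"grip":-1},{"dx":0,"dy":0.01,"dz":0.08,"twist":2,"grip":-1},{"dx":-0.005,"dy":0.03,"dz":0.1,"twist":5,"grip":-1},{"dx":-0.015,"dy":0.06,"dz":0.11,"twist":8.6,"grip":-1}]'
python3 -m crank '[{"dx":-0.01,"dy":0.033,"dz":0,"twist":0,"grip":-1},{"dx":-0.02,"dy":0.066,"dz":0,"twist":0,"grip":-1},{"dx":-0.03,"dy":0.099,"dz":0,"twist":0,"grip":-1},{"dx":-0.04,"dy":0.132,"dz":0,"twist":0,"grip":-1},{"dx":-0.05,"dy":0.165,"dz":0,"twist":0,"grip":-1}]'
python3 -m crank '[{"dx":-0.01,"dy":0.033,"dz":0,"twist":0,"grip":-1},{"dx":-0.02,"dy":0.066,"dz":0,"twist":0,"grip":-1},{"dx":-0.03,"dy":0.099,"dz":0,"twist":0,"grip":-1},{"dx":-0.04,"dy":0.132,"dz":0,"twist":0,"grip":-1},{"dx":-0.048,"dy":0.147,"dz":0,"twist":0,"grip":-1}]'
python3 - <<'E'
from h import *
import cv2,time
a=arm.grab_frame('side');b=arm.grab_frame('top')
s=arm.get_state();print(s['eef_pos'],s['ee_rot'],s['force'],s['moment'])
A=cv2.resize(a[150:350,180:400],None,fx=2.7,fy=2.7,interpolation=3);cv2.imwrite('pics/l.png',A[:,:,::-1])
E
```

```text
t: 3.85
eef_pos: [0.5183, -0.1006, 0.1217]
ee_rot: [-3.141, 0.004, 3.133]
force: [1.2, 1.0, -1.3]
width: 0.0138
gripper_force: 25.0
t: 4.27
eef_pos: [0.4654, 0.0662, 0.1191]
ee_rot: [3.142, -0.0, 3.132]
force: [0.4, 0.1, -0.8]
width: 0.0138
gripper_force: 25.0
t: 4.68
eef_pos: [0.4179, 0.215, 0.1192]
ee_rot: [3.141, 0.001, 3.134]
force: [-0.2, 1.5, -0.8]
width: 0.0135
gripper_force: 25.0
[0.41750854 0.21413694 0.11900741] [ 3.14137725e+00 -3.11036488e-05  3.13560468e+00] [ 0.4480205  -1.22834487 -0.93534119] [-0.11801896 -0.00213057 -0.00246228]
```

View pics/l.png

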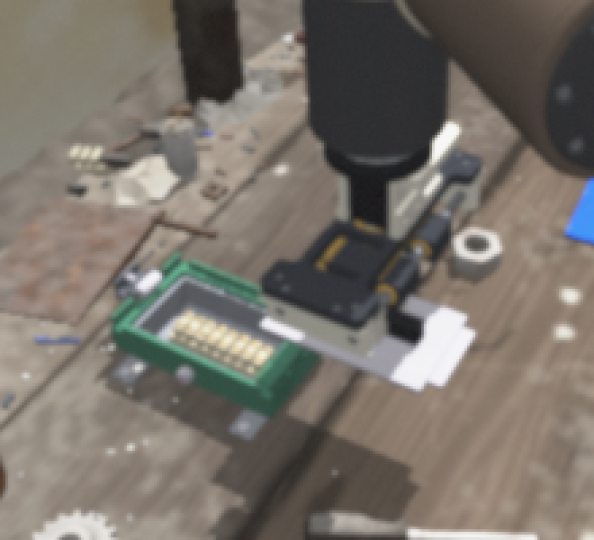

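The plate is held level: its far end is just before the lip (crop px 290,330) and its tongue is toward the robot (440,360). I'll lower the far end onto the lip top to tilt the plate in the pads.

```bash
python3 -m crank '[{"dx":0,"dy":-0.002,"dz":-0.02,"twist":0,"grip":-1},{"dx":0,"dy":-0.002,"dz":-0.035,"twist":0,"grip":-1},{"dx":0,"dy":-0.002,"dz":-0.045,"twist":0,"grip":-1},{"dx":0,"dy":-0.002,"dz":-0.048,"twist":0,"grip":-1},{"dx":0,"dy":-0.002,"dz":-0.048,"twist":0,"grip":-1}]'
for i in 1 2 3 ; do python3 -m crank '[{"dx":0,"dy":0,"dz":-0.001,"twist":0,"grip":-1},{"dx":0,"dy":0,"dz":-0.002,"twist":0,"grip":-1},{"dx":0,"dy":0,"dz":-0.003,"twist":0,"grip":-1},{"dx":0,"dy":0,"dz":-0.003,"twist":0,"grip":-1},{"dx":0,"dy":0,"dz":-0.003,"twist":0,"grip":-1}]' | egrep 'eef_pos|force:';done
```

```text
t: 5.2
eef_pos: [0.418, 0.2089, 0.0703]
ee_rot: [-3.14, -0.001, 3.132]
force: [0.4, 0.1, -1.0]
width: 0.0138
gripper_force: 25.0
eef_pos: [0.4186, 0.2101, 0.0684]
force: [-0.2, -0.4, -1.8]
gripper_force: 25.0
eef_pos: [0.4184, 0.21, 0.065]
force: [-0.8, 0.5, -1.3]
gripper_force: 25.0
eef_pos: [0.4184, 0.2099, 0.062]
force: [-0.1, 0.8, -1.4]
gripper_force: 25.0
```

```bash
for i in 1 2 3 ; do python3 -m crank '[{"dx":0,"dy":0,"dz":-0.001,"twist":0,"grip":-1},{"dx":0,"dy":0,"dz":-0.002,"twist":0,"grip":-1},{"dx":0,"dy":0,"dz":-0.002,"twist":0,"grip":-1},{"dx":0,"dy":0,"dz":-0.002,"twist":0,"grip":-1},{"dx":0,"dy":0,"dz":-0.002,"twist":0,"grip":-1}]' | egrep 'eef_pos|force:';done
```

```text
eef_pos: [0.4184, 0.2101, 0.0602]
force: [-2.5, 0.3, 0.7]
gripper_force: 25.0
eef_pos: [0.4184, 0.21, 0.058]
force: [-2.3, 0.3, 1.9]
gripper_force: 25.0
eef_pos: [0.4184, 0.21, 0.056]
force: [-2.3, 0.7, 1.9]
gripper_force: 25.0
```

```bash
for i in 1 2; do python3 -m crank '[{"dx":0,"dy":0,"dz":-0.001,"twist":0,"grip":-1},{"dx":0,"dy":0,"dz":-0.002,"twist":0,"grip":-1},{"dx":0,"dy":0,"dz":-0.003,"twist":0,"grip":-1},{"dx":0,"dy":0,"dz":-0.004,"twist":0,"grip":-1},{"dx":0,"dy":0,"dz":-0.004,"twist":0,"grip":-1}]' | egrep 'eef_pos|force:';done
python3 - <<'E'
from h import *
import cv2
a=arm.grab_frame('side')
A=cv2.resize(a[210:330,210:370],None,fx=4.5,fy=4.5,interpolation=3);cv2.imwrite('pics/l2.png',A[:,:,::-1])
E
```

```text
eef_pos: [0.4183, 0.2099, 0.0518]
force: [-2.7, 0.0, 2.2]
gripper_force: 25.0
eef_pos: [0.4183, 0.2099, 0.0478]
force: [-4.1, 0.3, 3.1]
gripper_force: 25.0
```

View pics/l2.png

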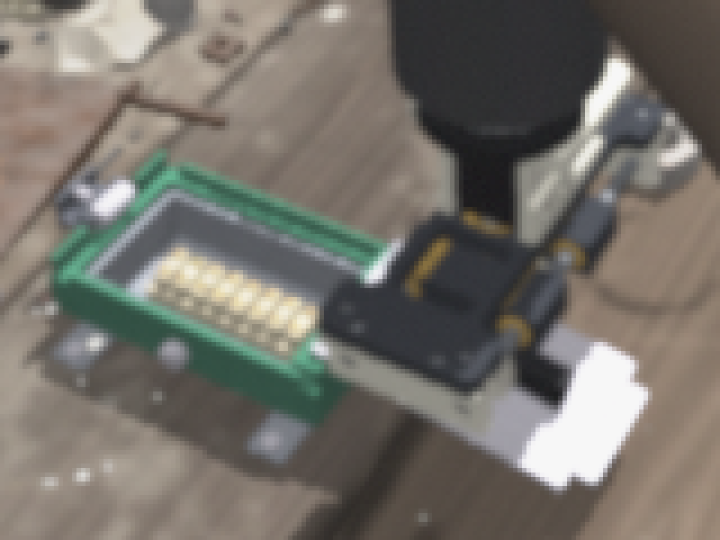

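The plate is visibly tilted: its far end rests on the lip and the tongue corners are near (648,392) and (600,480). I'll fit the tilt.

```bash
python3 - <<'E'
from h import *
q=lambda X,Y:np.array((210+X/4.5-.4,210+Y/4.5-.4))
m=.001;R=[.4183,.2099]
obs=[((-76,30,4),q(600,482)),((-76,-30,4),q(648,392)),((-64,41.5,5),q(558,490)),((-64,-41.5,5),q(630,347))]
def f(v):
    th,ax,yw=v;r=[]  # pivot at cover (-.009+ax,0,.017) at tool z+.008
    for p,px in obs:
        x=p[0]*m+.009;z=(p[2]-17)*m
        X=np.cos(th)*x-np.sin(th)*z+ax;Z=np.sin(th)*x+np.cos(th)*z;Y=p[1]*m
        P=[R[0]+np.cos(yw)*X-np.sin(yw)*Y,R[1]+np.sin(yw)*X+np.cos(yw)*Y,.0478+.008+Z]
        r+=list(proj('side',P)-px)
    return np.array(r)
s=least_squares(f,[.15,0,-.01],x_scale=[.1,.01,.1]);print(s.x,s.fun.reshape(-1,2).round(1))
E
```

```text
[0.18863951 0.00077068 0.03852362] [[-0.8 -0.5]
 [-0.8 -1. ]
 [ 1.2 -1.1]
 [ 0.4  2.7]]
```

```bash
python3 -m crank '[{"dx":0,"dy":0,"dz":0.015,"twist":0,"grip":-1},{"dx":0,"dy":0,"dz":0.035,"twist":0,"grip":-1},{"dx":0.01,"dy":0,"dz":0.052,"twist":0,"grip":-1},{"dx":0.04,"dy":0,"dz":0.052,"twist":0,"grip":-1},{"dx":0.07,"dy":0,"dz":0.052,"twist":0,"grip":-1}]'
python3 -m crank '[{"dx":0.03,"dy":0,"dz":0,"twist":0,"grip":-1},{"dx":0.06,"dy":0,"dz":0,"twist":0,"grip":-1},{"dx":0.08,"dy":0,"dz":0,"twist":0,"grip":-1},{"dx":0.089,"dy":0,"dz":0,"twist":0,"grip":-1},{"dx":0.089,"dy":0,"dz":0,"twist":0,"grip":-1}]'
python3 -m crank '[{"dx":0,"dy":0,"dz":-0.01,"twist":0,"grip":-1},{"dx":0,"dy":0,"dz":-0.02,"twist":0,"grip":-1},{"dx":0,"dy":0,"dz":-0.03,"twist":0,"grip":-1},{"dx":0,"dy":0,"dz":-0.034,"twist":0,"grip":-1},{"dx":0,"dy":0,"dz":-0.034,"twist":0,"grip":-1}]'
python3 - <<'E'
from h import *
import cv2
s=arm.get_state();print(s['eef_pos'],s['ee_rot'],s['force'])
a=arm.grab_frame('side')
A=cv2.resize(a[210:330,190:350],None,fx=4.5,fy=4.5,interpolation=3);cv2.imwrite('pics/l3.png',A[:,:,::-1])
E
```

```text
t: 9.0
eef_pos: [0.4899, 0.2108, 0.1018]
ee_rot: [3.139, 0.003, 3.134]
force: [0.3, 0.2, -0.5]
width: 0.0136
gripper_force: 25.0
t: 9.42
eef_pos: [0.5792, 0.2096, 0.099]
ee_rot: [-3.141, -0.0, 3.131]
force: [0.6, -0.4, -1.6]
width: 0.0139
gripper_force: 25.0
t: 9.83
eef_pos: [0.5762, 0.2097, 0.0647]
ee_rot: [-3.14, -0.002, 3.133]
force: [0.1, 0.0, -2.2]
width: 0.0138
gripper_force: 25.0
[0.57616292 0.20966044 0.06470609] [-3.14011619e+00 -1.95826100e-03  3.13315238e+00] [ 0.13023983  0.04354767 -2.20455389]
```

View pics/l3.png

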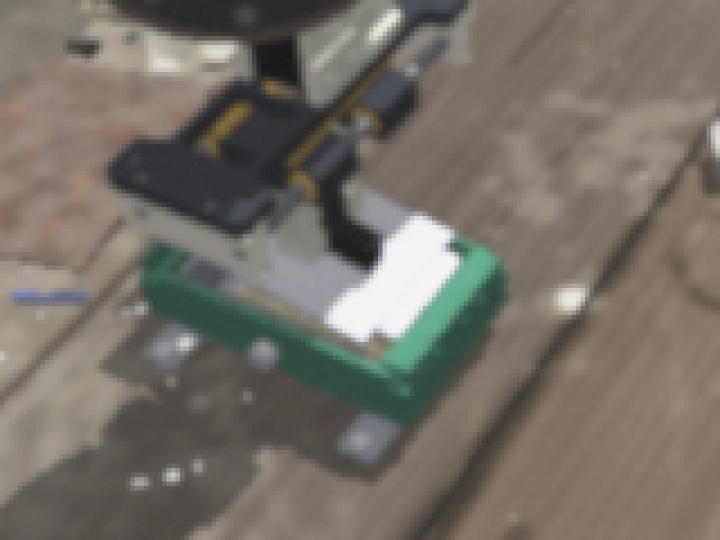

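The tongue hovers just inside the lip's inner edge, with its edge from (460,255) to (385,335), and is centred. Now I'll feel down for the side walls.

```bash
for i in 1 2 3; do python3 -m crank '[{"dx":0,"dy":0,"dz":-0.001,"twist":0,"grip":-1},{"dx":0,"dy":0,"dz":-0.002,"twist":0,"grip":-1},{"dx":0,"dy":0,"dz":-0.002,"twist":0,"grip":-1},{"dx":0,"dy":0,"dz":-0.002,"twist":0,"grip":-1},{"dx":0,"dy":0,"dz":-0.002,"twist":0,"grip":-1}]' | egrep 'eef_pos|force:';done
```

```text
eef_pos: [0.5776, 0.2102, 0.0643]
force: [0.6, 1.5, -2.0]
gripper_force: 25.0
eef_pos: [0.5776, 0.2102, 0.0621]
force: [0.1, 0.8, -1.2]
gripper_force: 25.0
eef_pos: [0.5775, 0.2101, 0.06]
force: [1.3, 2.1, -1.2]
gripper_force: 25.0
```

```bash
for i in 1 2 3; do python3 -m crank '[{"dx":0,"dy":0,"dz":-0.001,"twist":0,"grip":-1},{"dx":0,"dy":0,"dz":-0.001,"twist":0,"grip":-1},{"dx":0,"dy":0,"dz":-0.001,"twist":0,"grip":-1},{"dx":0,"dy":0,"dz":-0.001,"twist":0,"grip":-1},{"dx":0,"dy":0,"dz":-0.001,"twist":0,"grip":-1}]' | egrep 'eef_pos|force:';done
```

```text
eef_pos: [0.5776, 0.2101, 0.0591]
force: [0.6, 2.6, -0.8]
gripper_force: 25.0
eef_pos: [0.5775, 0.2101, 0.0581]
force: [-0.0, 3.3, -0.7]
gripper_force: 25.0
eef_pos: [0.5776, 0.2101, 0.0572]
force: [0.7, 3.4, 2.9]
gripper_force: 25.0
```

```bash
python3 -m crank '[{"dx":0,"dy":0.0015,"dz":0.0015,"twist":0,"grip":-1},{"dx":0,"dy":0.0015,"dz":0.003,"twist":0,"grip":-1},{"dx":-0.002,"dy":0.0015,"dz":0.003,"twist":0,"grip":-1},{"dx":-0.004,"dy":0.0015,"dz":0.003,"twist":0,"grip":-1},{"dx":-0.004,"dy":0.0015,"dz":0.003,"twist":0,"grip":-1}]' | egrep 'eef_pos|force:'
for i in 1 2; do python3 -m crank '[{"dx":-0.001,"dy":0,"dz":0,"twist":0,"grip":-1},{"dx":-0.002,"dy":0,"dz":0,"twist":0,"grip":-1},{"dx":-0.003,"dy":0,"dz":0,"twist":0,"grip":-1},{"dx":-0.003,"dy":0,"dz":0,"twist":0,"grip":-1},{"dx":-0.003,"dy":0,"dz":0,"twist":0,"grip":-1}]' | egrep 'eef_pos|force:';done
```

```text
eef_pos: [0.5726, 0.211, 0.0597]
force: [0.5, 0.7, -2.0]
gripper_force: 25.0
eef_pos: [0.5704, 0.2115, 0.0601]
force: [-0.0, 0.2, -1.3]
gripper_force: 25.0
eef_pos: [0.5674, 0.2115, 0.0601]
force: [0.0, -0.1, -1.5]
gripper_force: 25.0
```

```bash
for i in 1 2 3; do python3 -m crank '[{"dx":-0.001,"dy":0,"dz":0,"twist":0,"grip":-1},{"dx":-0.002,"dy":0,"dz":0,"twist":0,"grip":-1},{"dx":-0.002,"dy":0,"dz":0,"twist":0,"grip":-1},{"dx":-0.002,"dy":0,"dz":0,"twist":0,"grip":-1},{"dx":-0.002,"dy":0,"dz":0,"twist":0,"grip":-1}]' | egrep 'eef_pos|force:';done
python3 - <<'E'
from h import *
import cv2
a=arm.grab_frame('side')
A=cv2.resize(a[210:330,190:350],None,fx=4.5,fy=4.5,interpolation=3);cv2.imwrite('pics/l4.png',A[:,:,::-1])
E
```

```text
eef_pos: [0.5655, 0.2115, 0.0601]
force: [-0.3, -0.3, -1.9]
gripper_force: 25.0
eef_pos: [0.5634, 0.2115, 0.0601]
force: [0.0, 0.3, -1.7]
gripper_force: 25.0
eef_pos: [0.5614, 0.2115, 0.06]
force: [-0.2, -0.3, -1.7]
gripper_force: 25.0
```

View pics/l4.png

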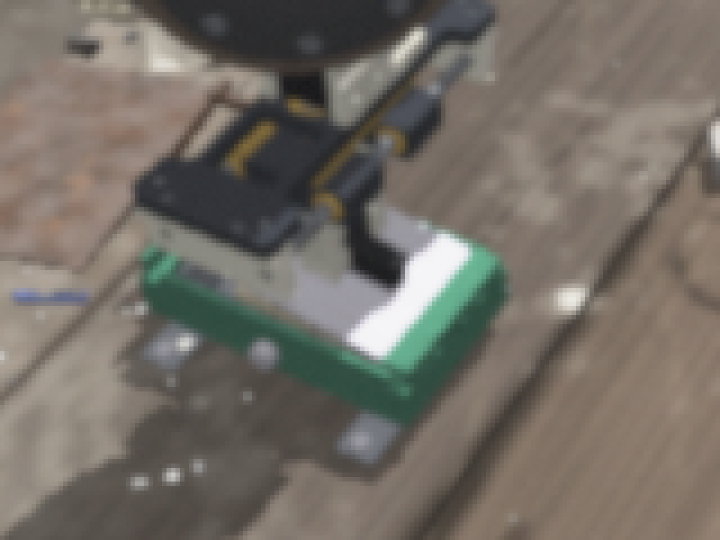

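The tongue has disappeared under the lip (edge at 395,350), with the plate edge against the lip. I'll release with a small opening, then raise.

```bash
python3 -m crank '[{"dx":0,"dy":0,"dz":-0.0005,"twist":0,"grip":-0.4},{"dx":0,"dy":0,"dz":-0.0005,"twist":0,"grip":-0.4},{"dx":0,"dy":0,"dz":-0.0005,"twist":0,"grip":-0.4},{"dx":0,"dy":0,"dz":-0.0005,"twist":0,"grip":-0.4},{"dx":0,"dy":0,"dz":-0.0005,"twist":0,"grip":-0.4}]' | egrep 'eef_pos|force:|width'
python3 -m crank '[{"dx":0,"dy":0,"dz":0.01,"twist":0,"grip":-0.4},{"dx":0,"dy":0,"dz":0.03,"twist":0,"grip":-0.4},{"dx":0,"dy":0,"dz":0.04,"twist":0,"grip":-1},{"dx":0.02,"dy":0,"dz":0.05,"twist":0,"grip":-1},{"dx":0.04,"dy":0,"dz":0.05,"twist":0,"grip":-1}]' | egrep 'eef_pos|force:|width'
python3 - <<'E'
from h import *
import cv2
a=arm.grab_frame('side')
A=cv2.resize(a[210:330,190:350],None,fx=4.5,fy=4.5,interpolation=3);cv2.imwrite('pics/l5.png',A[:,:,::-1])
E
```

```text
eef_pos: [0.5615, 0.2116, 0.0597]
force: [-0.4, -0.0, -0.8]
width: 0.0261
gripper_force: 0.0
eef_pos: [0.6029, 0.2125, 0.1135]
force: [0.9, 1.6, -0.2]
width: 0.0118
gripper_force: 0.0
```

View pics/l5.png

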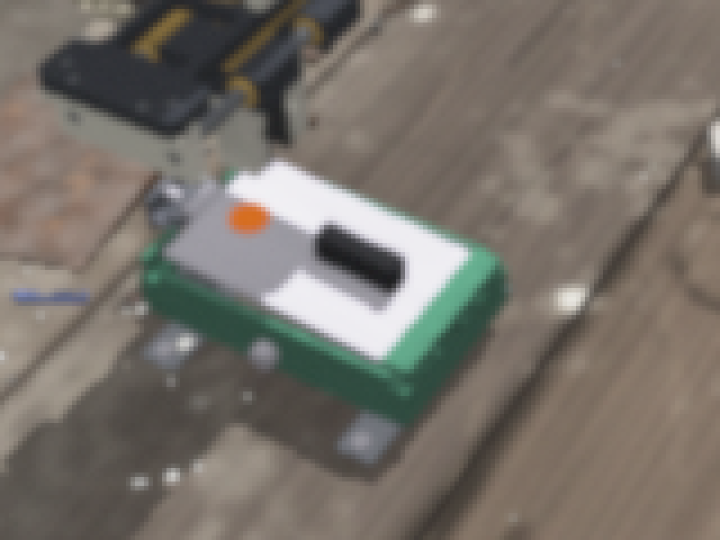

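The cover is tucked in, with its far end (165,250) resting on the roller and the orange spot at (250,218). I'll press on the spot with closed fingers.

```bash
python3 -m crank '[{"dx":0.012,"dy":-0.001,"dz":-0.01,"twist":0,"grip":-1},{"dx":0.024,"dy":-0.001,"dz":-0.025,"twist":0,"grip":-1},{"dx":0.024,"dy":-0.001,"dz":-0.04,"twist":0,"grip":-1},{"dx":0.024,"dy":-0.001,"dz":-0.048,"twist":0,"grip":-1},{"dx":0.024,"dy":-0.001,"dz":-0.048,"twist":0,"grip":-1}]' | egrep 'eef_pos|force:|width'
for i in 1 2 3; do python3 -m crank '[{"dx":0,"dy":0,"dz":-0.001,"twist":0,"grip":-1},{"dx":0,"dy":0,"dz":-0.002,"twist":0,"grip":-1},{"dx":0,"dy":0,"dz":-0.002,"twist":0,"grip":-1},{"dx":0,"dy":0,"dz":-0.002,"twist":0,"grip":-1},{"dx":0,"dy":0,"dz":-0.002,"twist":0,"grip":-1}]' | egrep 'eef_pos|force:';done
```

```text
eef_pos: [0.6242, 0.2098, 0.0596]
force: [-0.1, -0.6, -0.0]
width: 0.0003
gripper_force: 0.0
eef_pos: [0.6257, 0.2108, 0.0604]
force: [-0.1, -0.9, 0.4]
gripper_force: 0.0
eef_pos: [0.6254, 0.2105, 0.0575]
force: [0.4, -0.2, -0.1]
gripper_force: 0.0
eef_pos: [0.6255, 0.2105, 0.0556]
force: [0.8, 0.4, 0.0]
gripper_force: 0.3
```

```bash
for i in 1 2 3 4; do python3 -m crank '[{"dx":0,"dy":0,"dz":-0.001,"twist":0,"grip":-1},{"dx":0,"dy":0,"dz":-0.002,"twist":0,"grip":-1},{"dx":0,"dy":0,"dz":-0.002,"twist":0,"grip":-1},{"dx":0,"dy":0,"dz":-0.002,"twist":0,"grip":-1},{"dx":0,"dy":0,"dz":-0.002,"twist":0,"grip":-1}]' | egrep 'eef_pos|force:';done
```

```text
eef_pos: [0.6253, 0.2105, 0.0534]
force: [0.3, 0.3, -0.0]
gripper_force: 0.0
eef_pos: [0.6254, 0.2105, 0.0514]
force: [-0.3, -0.7, -0.5]
gripper_force: 0.0
eef_pos: [0.6254, 0.2105, 0.0495]
force: [0.4, 0.5, -0.3]
gripper_force: 0.0
eef_pos: [0.6254, 0.2105, 0.0475]
force: [0.2, -0.8, -0.8]
gripper_force: 0.0
```

```bash
for i in 1 2 3; do python3 -m crank '[{"dx":0,"dy":0,"dz":-0.001,"twist":0,"grip":-1},{"dx":0,"dy":0,"dz":-0.001,"twist":0,"grip":-1},{"dx":0,"dy":0,"dz":-0.001,"twist":0,"grip":-1},{"dx":0,"dy":0,"dz":-0.001,"twist":0,"grip":-1},{"dx":0,"dy":0,"dz":-0.001,"twist":0,"grip":-1}]' | egrep 'eef_pos|force:';done
python3 - <<'E'
from h import *
import cv2
s=arm.get_state();print(s['t'],s['force'])
a=arm.grab_frame('side')
A=cv2.resize(a[220:310,195:315],None,fx=6,fy=6,interpolation=3);cv2.imwrite('pics/l6.png',A[:,:,::-1])
E
```

```text
eef_pos: [0.6255, 0.2105, 0.0466]
force: [-0.1, -0.1, 0.2]
gripper_force: 0.0
eef_pos: [0.6256, 0.2106, 0.046]
force: [-2.0, 0.0, 5.7]
gripper_force: 2.7
eef_pos: [0.6256, 0.2106, 0.0459]
force: [-3.6, -1.1, 12.6]
gripper_force: 5.9
20.4 [-3.62704864 -1.07815878 12.61155397]
```

View pics/l6.png

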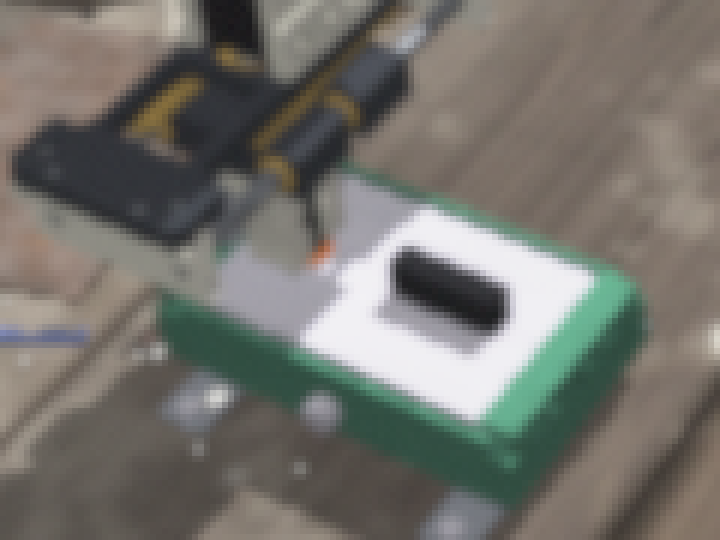

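The fingers hit a stiff stop at z≈0.046, which matches seat 0.041 plus 5 mm, so the plate looks flat. I'll press slightly more to be sure.

```bash
python3 -m crank '[{"dx":0,"dy":0,"dz":-0.0005,"twist":0,"grip":-1},{"dx":0,"dy":0,"dz":-0.001,"twist":0,"grip":-1},{"dx":0,"dy":0,"dz":-0.0012,"twist":0,"grip":-1},{"dx":0,"dy":0,"dz":-0.0012,"twist":0,"grip":-1},{"dx":0,"dy":0,"dz":-0.0012,"twist":0,"grip":-1}]' | egrep 'eef_pos|force:'
for i in 1 2; do python3 -m crank '[{"dx":-0.0,"dy":0,"dz":0.01,"twist":0,"grip":-1},{"dx":-0.0,"dy":0,"dz":0.03,"twist":0,"grip":-1},{"dx":-0.01,"dy":-0.02,"dz":0.06,"twist":0,"grip":-1},{"dx":-0.03,"dy":-0.05,"dz":0.08,"twist":0,"grip":-1},{"dx":-0.05,"dy":-0.08,"dz":0.08,"twist":0,"grip":-1}]' | egrep 'eef_pos|force:';done
python3 - <<'E'
from h import *
import cv2
a=arm.grab_frame('side');b=arm.grab_frame('top')
A=cv2.resize(a[225:315,205:315],(660,540),interpolation=3);cv2.imwrite('pics/l7.png',A[:,:,::-1])
cv2.imwrite('pics/l7t.png',b[:,:,::-1]);print(arm.get_state()['t'])
E
```

```text
eef_pos: [0.6257, 0.2106, 0.0458]
force: [-8.0, -0.4, 20.6]
gripper_force: 9.8
eef_pos: [0.5775, 0.1311, 0.1274]
force: [0.0, -0.7, 0.2]
gripper_force: 0.0
eef_pos: [0.5272, 0.0506, 0.2073]
force: [-0.1, 0.0, 1.1]
gripper_force: 0.0
21.8
```

View pics/l7.png

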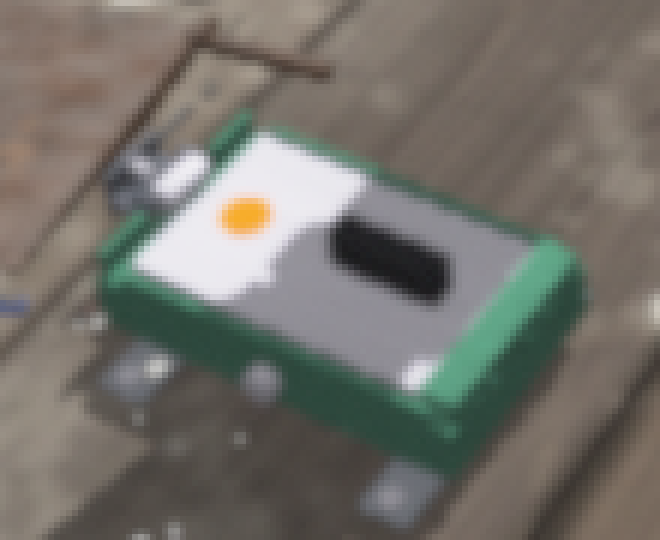

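The plate now lies flush inside the guides, with the white roller (185,172) standing over its far edge. I'll check the spot's height by triangulation and hand in if it's flat.

```bash
python3 - <<'E'
from h import *
import cv2
px={}
for n,(x0,x1,y0,y1) in dict(side=(205,315,225,315),top=(200,270,150,245)).items():
    a=arm.grab_frame(n);h=cv2.cvtColor(a,cv2.COLOR_RGB2HSV);m=cv2.inRange(h,(8,170,170),(25,255,255))[y0:y1,x0:x1]
    ys,xs=np.nonzero(m);px[n]=(xs.mean()+x0,ys.mean()+y0);print(n,px[n],len(xs))
for z in(.04,.046,.052,.058):print(z,ray('side',px['side'],z)[:2].round(4),ray('top',px['top'],z)[:2].round(4))
s=least_squares(lambda P:np.concatenate([proj(n,P)-px[n] for n in px]),[.62,.21,.05],x_scale=.01);print(s.x,s.fun)
E
```

```text
side (np.float64(245.42105263157896), np.float64(260.42105263157896)) 19
top (np.float64(nan), np.float64(nan)) 0
0.04 [0.6272 0.204 ] [nan nan]
0.046 [0.6229 0.2085] [nan nan]
0.052 [0.6186 0.2131] [nan nan]
0.058 [0.6143 0.2177] [nan nan]<stdin>:6: RuntimeWarning: Mean of empty slice.
  ret = ret.dtype.type(ret / rcount)
Traceback (most recent call last):
ValueError: Residuals are not finite in the initial point.
```

The spot stopped firmly at 46 mm and the lowest possible seat is 40 mm. That leaves at most 1 mm of rise at the spot, so the plate is flat.

```bash
python3 -c "
from station import arm
print(arm.job_done())"
```

```text
the job is handed in; nothing more can be done
None
```

The cover's tongue is tucked under the lip and the plate sits flat on the collar under the roller, pressed with about 21 N at most; the job is handed in, and no verdict came back.

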